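Weigh the carrier of hinges on the spring scale

TASK

Weigh the green carrier of brass hinges: pick it up by its plywood handle, hang it by the handle's slot on the hook of the bench spring scale, and ease it down gently until the hook bears the whole weight, so that the pointer never jumps. Then let go and leave it hanging upright with the pointer at rest; leave the blue carrier of bolts where it stands.

Things in the scene. Friction and masses are not known exactly. Their poses are not given: they have to be found in the camera images.
- green_grip (a point): Grip point of the green carrier (brass hinges, 0.45-0.8 kg): tray 100 x 150 x 60 mm with a central upright plywood board 12 mm thick, 140 long, top 175 mm over the underside, hand slot 90 long x 45 high. Pinch across the board. Point: mid-board, 160 mm over the underside, 15 below the board's top, 40 over the slot's upper edge. x: through the slot, y: along the board, z: up.
- blue_grip (a point): The same point of the blue carrier (blue tray, steel bolts), equal to the green one in shape and size. It stands on the bench and must stay there.
- hook_seat (a point): Middle of the hook's seat (top face), where the slot's upper edge is to rest; sinks with the hook. Flat level steel bar 30 mm wide, 6 thick, open to the robot; x along it from tip to column, z up. Tip turned up 12 mm over the seat, inner face at x = -26 mm; red block at x = 90, grey column at x = 107, 344 mm high. Base plate 14 mm thick lies below. Unloaded seat 245 mm over the bench.
- scale_hook (a joint): How far the sprung hook and its red pointer are drawn down, in m: 0 unloaded, stop at 0.075. It sinks 1 mm per 0.15 N: 29 to 52 mm under the green carrier's weight alone. Lightly damped: a load let go suddenly makes it jump and bounce. The scale is fixed to the bench, placed and turned anew each time.
Mind the look-alikes: they are no part of the job. Of the things that look like the part that bears green_grip, the smallest one is meant.

How it is judged:
By the outcome, as a careful person would: the job done as asked, in the order asked, and still so for the second after the job is handed in, with the robot touching nothing.
It also fails if it takes over 64 s, if anything falls off the work surface, if the arm or the gripper's body presses on something with over 40 N, if the wrist force passes 120 N, or if a joint passes its speed limit or range.

ROBOT

A 7-joint arm with a two-finger parallel gripper is mounted at the origin on the work surface. World frame = base frame: x ahead of the robot, y to its left, z up, the work surface at z = 0. Lengths are in mm, angles in rad, forces in N, time in s.
With the tool pointing down it reaches from about 400 to 875 mm from the base axis. Payload 4.4 kg.
Tool frame: the origin (TCP) lies at the very end of the fingers, on their centre line; the grasp point (between the pads) lies 19 mm behind it; z points along the fingers, y is the direction in which the jaws open and shut (so a half turn about z gives the same grasp; the last joint's range is limited). The gripper opens to 85 mm and grips with 20 to 120 N. Pads are 22 mm wide; open, the fingers measure 114 mm over their backs; the gripper's body (76 mm by 85 mm) begins 54 mm behind the grasp point. The pads swing forward as they close: fully open they stand 13 mm farther back than shut.
Start: joints at [1.26, 0.628, 0.038, 1.517, -0.027, 0.996, -0.02], TCP at [157.564, -630.628, 211.113] pointing down, gripper open.
Joint ranges: [-3.06, 3.06], [-0.37, 2.12], [-1.25, 1.32], [0.18, 2.47], [-1.1, 4.24], [0.23, 1.98], [-2.94, 2.94]. Speed limits (rad/s): [2.57, 2.57, 3.14, 3.14, 3.14, 3.14, 3.14].

INTERFACE

Orientations are given as [roll, pitch, yaw] about the fixed x, y, z axes, in that order (R = Rz(yaw) Ry(pitch) Rx(roll)).
In Python, from cell import ctrl gives the robot as it stands.
- The arm moves only by the shell command python3 -m pendant 'ROWS'. ROWS is JSON, a list of rows, each a list of 7 numbers: the shift along the world's x, y, z in m, then the turn, a rotation vector about the world's x, y, z in rad, then the opening, from -1 (shut) to 1 (fully open). A call has 1 to 8 rows; each row is the pose to reach, as a shift and turn from the pose commanded when the call began; what a row does not reach only later rows make up. A row lasts 1/10 s, in which the tool goes at most 50 mm and 8.59 degrees, less where a joint would pass 70% of its speed; a pose out of reach is approached as far as the arm can. A call with a gripper value outside its range is refused whole. The fingers move at their own pace and stop on an object; the grip force is fixed at half the most. Time passes only in rows, so rows that repeat a pose let the fingers close. It gives the time, the measured TCP pose, the force and the opening at its end, in the units of the state.
- ctrl.read_state(): the state, without advancing time (a new reading comes with each control period).
- ctrl.get_image(name): name is "side" or "top" or "wrist"; returns the picture (400x640x3 uint8, blue, green, red); there is no depth.
- ctrl.get_calibration(name): a dict with "fx", "fy", "cx", "cy" (pixels), "R" (3x3) and "t" (3): a world point X has camera coordinates R X + t. Camera axes: x right, y down, z forward; pixel columns grow to the right and rows downward; lengths in mm; the calibration is good to about 2 mm. A picture is of the moment at which its call begins: read the wrist's pose just before it. get_calibration takes no time and is no camera call; for the wrist camera it gives the pose at the moment of the call.
- ctrl.finish_job(): hands the job in, once; it reports no verdict.
The state is a dict: "clock": time; "qpos": joint angles; "qd": joint speeds; "tau": joint torques, N m; "eef_pos": TCP position; "tool_rot": TCP orientation; "force": force on the tool from outside, world axes, zero at the start; "torque": the same for the moment, N m; "width": finger opening in mm.
Only numpy, scipy, OpenCV 4.12 (cv2) and the standard library are available. Lean on these libraries where they do the work, as an engineer would, in place of code of your own. Each camera call takes 0.05 s, during which the arm holds its last target. There are 200 camera calls.

## Working session

There is one attempt and no reset: what is moved stays moved. The work goes in short steps, Python scripts to look and compute and a shell command to move; the robot and the scene stay as the last step left them, time stands still between calls to the robot, and variables do not carry over. Pictures are saved under pics/ and viewed, about 8 in all and at most 12, crops included, and the job is handed in when it is done.

```bash
mkdir -p pics; ls
python3 - <<'E'
from cell import ctrl
import cv2,json
s=ctrl.read_state();print(s)
for n in("side","top"):
    cv2.imwrite(f"pics/{n}0.png",ctrl.get_image(n));c=ctrl.get_calibration(n);print(n,c)
E
```

```text
pics
{'clock': 0.0, 'qpos': array([ 1.26019933,  0.62933129,  0.03844644,  1.51841334, -0.02700332,
        0.99628458, -0.01998587]), 'qd': array([-0.00039987,  0.00207304,  0.00019725,  0.00021126,  0.00131011,
       -0.00251804,  0.00056636]), 'tau': array([ 1.82686788e-03, -5.63403583e+01,  1.22644454e+00, -1.93445832e+01,
        1.09101157e-02,  1.05500247e-02, -4.52715966e-06]), 'eef_pos': array([ 157.39304201, -629.95239037,  210.18432397]), 'tool_rot': array([-3.13967439e+00,  2.52969839e-05,  2.44804688e-01]), 'force': array([-0.02054373,  0.09796112, -0.42214776]), 'torque': array([0.00233375, 0.04021112, 0.01374872]), 'width': 85.62879245527958}
side {'fx': 361.4189565756826, 'fy': 361.4189565756826, 'cx': 322.8644854968551, 'cy': 199.24580983490276, 'R': array([[ 0.92933363, -0.36916211, -0.00763831],
       [-0.20650182, -0.50247904, -0.83956645],
       [ 0.30609804,  0.78181465, -0.54320331]]), 't': array([-451.62673773,  262.0820728 ,  788.9272401 ])}
top {'fx': 436.50615898274134, 'fy': 436.50615898274134, 'cx': 315.74666773828835, 'cy': 202.605429091617, 'R': array([[-0.0214021 , -0.99944409,  0.02556289],
       [-0.98194749,  0.01620721, -0.18845812],
       [ 0.18793905, -0.02913482, -0.98174848]]), 't': array([  -3.20976014,  503.93469442, 1148.0207526 ])}
```

View pics/side0.png

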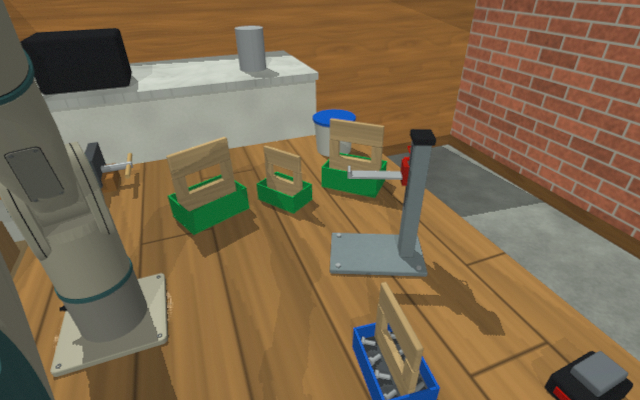

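View pics/top0.png

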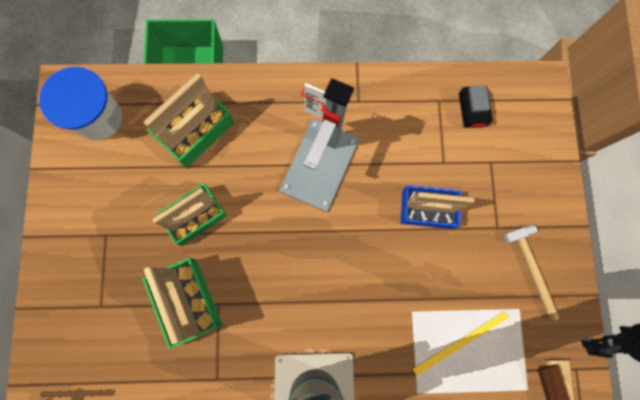

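The smallest green carrier is the middle one (top ≈(190,213), side ≈(285,180)). The scale is at top ≈(325,150), side ≈(390,200). Next I'll zoom in on both in one composite picture.

Run:
```python
import cv2,numpy as np
t=cv2.imread("pics/top0.png");s=cv2.imread("pics/side0.png")
def c(im,x,y,w,h,W=400,H=300):
    o=cv2.resize(im[y:y+h,x:x+w],(W,H),interpolation=cv2.INTER_CUBIC)
    for i in range(0,w,10):
        cv2.putText(o,str(x+i),(int(i*W/w),8),0,.3,(255,255,255),1) if i%20==0 else 0; cv2.line(o,(int(i*W/w),10),(int(i*W/w),14),(255,255,255),1)
    for i in range(0,h,10):
        cv2.putText(o,str(y+i),(0,int(i*H/h)+4),0,.3,(255,255,255),1); 
    return o
cv2.imwrite("pics/z.png",np.vstack([np.hstack([c(t,145,175,100,75),c(s,240,140,100,75)]),np.hstack([c(t,265,75,120,140*120//140*3//4*1),c(s,320,125,130,160)])]))
cv2.imwrite("pics/z2.png",np.hstack([c(t,260,70,120,150,400,500),c(s,320,125,128,160,400,500)]))
```

```text
(no output)
```

View pics/z.png

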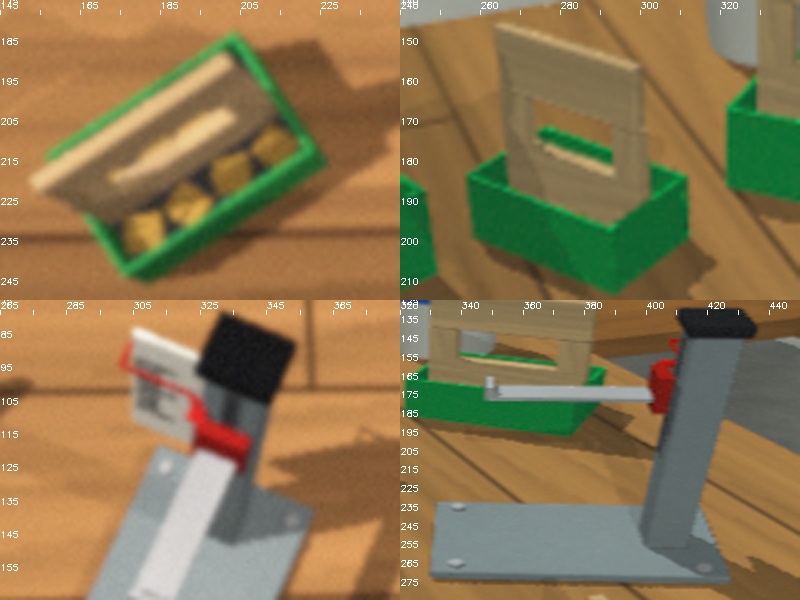

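View pics/z2.png

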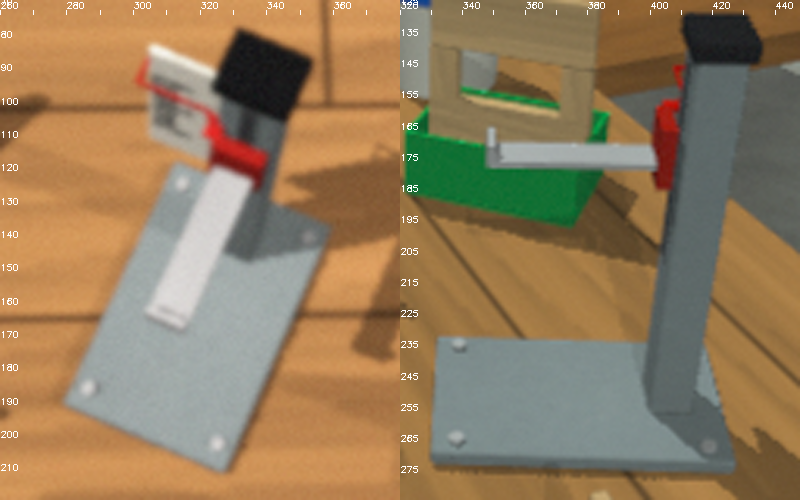

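```bash
cat > h.py <<'E'
import numpy as np
from cell import ctrl
C={n:ctrl.get_calibration(n) for n in("side","top")}
def proj(n,X,c=None):
    c=c or C[n];p=np.asarray(X)@c["R"].T+c["t"];return np.c_[c["fx"]*p[:,0]/p[:,2]+c["cx"],c["fy"]*p[:,1]/p[:,2]+c["cy"]]
def unp(n,uv,z,c=None):
    c=c or C[n];d=c["R"].T@[(uv[0]-c["cx"])/c["fx"],(uv[1]-c["cy"])/c["fy"],1];o=-c["R"].T@c["t"];return o+d*(z-o[2])/d[2]
def place(p,M):
    c,s=np.cos(p[2]),np.sin(p[2]);M=np.asarray(M,float);return M@np.array([[c,s,0],[-s,c,0],[0,0,1]])+[p[0],p[1],0]
E
python3 - <<'E'
from h import *
from scipy.optimize import least_squares
# tray corners: (px,py) in seq; model
for n,uv,z in[("top",(203.7,183.7),60),("top",(226,215),60),("top",(177.5,244.5),60),("top",(152.5,220.5),175),("top",(203.7,189.5),175),("side",(257,184.5),60),("side",(293,197),60),("side",(312,184),60),("side",(263.7,146.2),175),("side",(300,157),175)]:print(n,uv,z,unp(n,uv,z).round())
print("scale")
for n,uv,z in[("top",(304.1,163),257),("top",(315.5,168),257),("top",(323.9,119.5),245),("top",(336.2,125.5),245),("top",(332,78.4),344),("top",(353.6,89.5),344),("top",(323.9,94),344),("top",(348.5,106),344),("top",(359,138.4),14),("top",(327.5,211),14),("top",(279.8,190.6),14),("side",(330.2,272.8),14),("side",(434.9,272.8),14),("side",(332.2,233),14),("side",(349.1,165.6),257),("side",(352,172),245),("side",(402,172.4),245)]:print(n,uv,z,unp(n,uv,z).round())
E
```

```text
top (203.7, 183.7) 60 [559. 291.  60.]
top (226, 215) 60 [472. 229.  60.]
top (177.5, 244.5) 60 [395. 355.  60.]
top (152.5, 220.5) 175 [442. 384. 175.]
top (203.7, 189.5) 175 [517. 264. 175.]
side (257, 184.5) 60 [400. 351.  60.]
side (293, 197) 60 [483. 236.  60.]
side (312, 184) 60 [563. 287.  60.]
side (263.7, 146.2) 175 [439. 377. 175.]
side (300, 157) 175 [519. 262. 175.]
scale
top (304.1, 163) 257 [557.  18. 257.]
top (315.5, 168) 257 [544.  -8. 257.]
top (323.9, 119.5) 245 [666. -31. 245.]
top (336.2, 125.5) 245 [651. -59. 245.]
top (332, 78.4) 344 [721. -45. 344.]
top (353.6, 89.5) 344 [695. -91. 344.]
top (323.9, 94) 344 [685. -27. 344.]
top (348.5, 106) 344 [657. -79. 344.]
top (359, 138.4) 14 [ 698. -144.   14.]
top (327.5, 211) 14 [486. -46.  14.]
top (279.8, 190.6) 14 [547.  87.  14.]
side (330.2, 272.8) 14 [482. -58.  14.]
side (434.9, 272.8) 14 [ 719. -154.   14.]
side (332.2, 233) 14 [548.  84.  14.]
side (349.1, 165.6) 257 [560.  17. 257.]
side (352, 172) 245 [563.   6. 245.]
side (402, 172.4) 245 [668. -40. 245.]
```

Both cameras agree to about 5 mm. The green grip is at (479.5, 321.5), board direction −56.7°. The seat is at about (578, −7.5), yaw −24.7°. I'll check the wrist camera's placement, then move up and around.

```bash
python3 - <<'E'
from h import *
from scipy.spatial.transform import Rotation as Ro
s=ctrl.read_state();c=ctrl.get_calibration("wrist");o=-c["R"].T@c["t"]
R=Ro.from_euler("xyz",s["tool_rot"]).as_matrix();print("cam in tool",R.T@(o-s["eef_pos"]),"view dir in tool",R.T@c["R"][2])
print(unp("top",(432,207),60))
E
python3 -m pendant '[[0,0.01,0.05,0,0,0.0,1],[0.01,0.02,0.10,0,0,0.05,1],[0.05,0.03,0.15,0,0,0.13,1],[0.09,0.045,0.18,0,0,0.25,1],[0.13,0.07,0.20,0,0,0.35,1],[0.17,0.10,0.20,0,0,0.45,1],[0.21,0.13,0.20,0,0,0.55,1],[0.24,0.17,0.20,0,0,0.65,1]]'
```

```text
cam in tool [  73.42562793   -1.35809431 -162.99371486] view dir in tool [-2.87127736e-01  9.55784191e-04  9.57891826e-01]
[ 484.05527002 -329.06140123   60.        ]
clock: 0.9
eef_pos: [388.3, -472.4, 410.6]
tool_rot: [3.141, -0.0, 0.899]
force: [0.9, -0.2, -0.8]
width: 85.3
```

```bash
python3 -m pendant '[[0.035,0.03,0,0,0,0.07,1],[0.06,0.07,0,0,0,0.14,1],[0.08,0.115,0,0,0,0.21,1],[0.093,0.163,0,0,0,0.28,1],[0.102,0.212,0,0,0,0.35,1],[0.107,0.261,0,0,0,0.42,1],[0.11,0.31,0,0,0,0.50,1],[0.112,0.359,0,0,0,0.58,1]]'
python3 -m pendant '[[0,0.049,0,0,0,0.08,1],[0,0.098,0,0,0,0.16,1],[0,0.147,0,0,0,0.24,1],[-0.003,0.196,0,0,0,0.32,1],[-0.007,0.245,0,0,0,0.40,1],[-0.012,0.294,0,0,0,0.48,1],[-0.018,0.343,0,0,0,0.56,1],[-0.025,0.392,0,0,0,0.64,1]]'
```

```text
clock: 1.7
eef_pos: [498.0, -112.4, 410.7]
tool_rot: [-3.141, 0.0, 1.478]
force: [0.6, -0.1, 0.2]
width: 85.3
clock: 2.5
eef_pos: [472.8, 279.0, 410.7]
tool_rot: [-3.141, 0.0, 2.117]
force: [0.9, 0.3, 0.3]
width: 85.2
```

```bash
python3 -m pendant '[[0,0.015,-0.03,0,0,0.036,1],[0,0.03,-0.07,0,0,0.036,1],[0,0.03,-0.11,0,0,0.036,1],[0,0.03,-0.12,0,0,0.036,1],[0,0.03,-0.12,0,0,0.036,1],[0,0.03,-0.12,0,0,0.036,1]]'
python3 - <<'E'
from h import *
import cv2
s=ctrl.read_state();c=ctrl.get_calibration("wrist");im=ctrl.get_image("wrist");print(s["eef_pos"],s["tool_rot"],s["force"])
a=np.deg2rad(33.3);p=(479.5,321.5,a)
for M,col in(([[6,70,175],[6,-70,175],[-6,-70,175],[-6,70,175]],(0,0,255)),([[50,75,60],[50,-75,60],[-50,-75,60],[-50,75,60]],(255,0,255))):
    q=proj(0,place(p,M),c);print(q.round());cv2.polylines(im,[q.round().astype(int)],True,col,1)
cv2.imwrite("pics/w1.png",im)
E
```

```text
clock: 3.1
eef_pos: [474.3, 307.9, 292.6]
tool_rot: [3.139, -0.0, 2.15]
force: [0.4, 0.4, 1.2]
width: 85.3
[474.27109298 307.93852422 292.60949608] [ 3.13908820e+00 -1.82188572e-04  2.14991571e+00] [0.3809779  0.44210682 1.19268914]
[[337. 105.]
 [335. 239.]
 [324. 239.]
 [324. 105.]]
[[364. 103.]
 [360. 208.]
 [293. 208.]
 [290. 103.]]
```

View pics/w1.png

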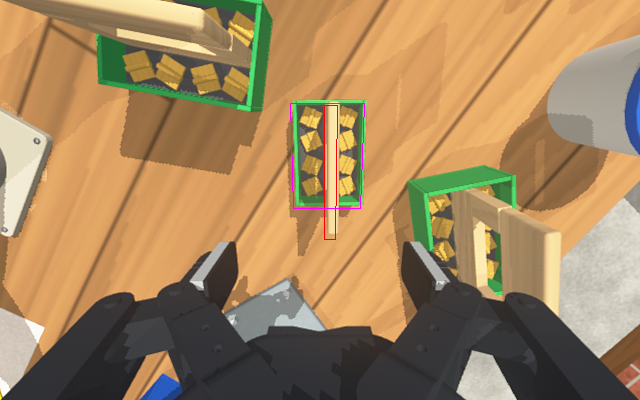

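The model overlay matches; the board (about (332,105)-(332,238)) lies ~2 mm to the right of the prediction. The corrected grip is (481, 323). I'll descend now.

```bash
python3 -m pendant '[[0.007,0.015,-0.02,0,0,0.003,1],[0.007,0.015,-0.06,0,0,0.003,1],[0.007,0.015,-0.09,0,0,0.003,1],[0.007,0.015,-0.12,0,0,0.003,1],[0.007,0.015,-0.14,0,0,0.003,1],[0.007,0.015,-0.15,0,0,0.003,1],[0.007,0.015,-0.151,0,0,0.003,1],[0.007,0.015,-0.151,0,0,0.003,1]]'
python3 - <<'E'
from h import *
import cv2
im=ctrl.get_image("wrist");cv2.imwrite("pics/w2.png",im);print(ctrl.read_state()["eef_pos"])
E
```

```text
clock: 3.95
eef_pos: [481.3, 323.2, 141.4]
tool_rot: [3.139, -0.0, 2.153]
force: [0.1, -0.8, 0.3]
width: 85.8
[481.3187356  323.34907825 141.59393842]
```

View pics/w2.png

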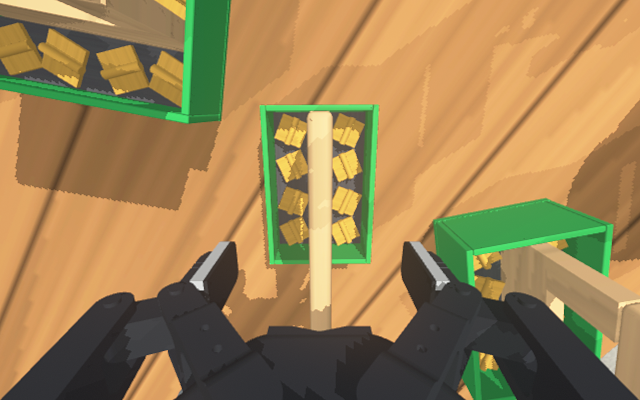

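The board is centred between the pads (column 319, pads at 212 and 425) and parallel to the view. I'll close and lift slightly.

```bash
python3 -m pendant '[[0,0,0,0,0,0,-1],[0,0,0,0,0,0,-1],[0,0,0,0,0,0,-1],[0,0,0,0,0,0,-1],[0,0,0,0,0,0,-1],[0,0,0,0,0,0,-1],[0,0,0,0,0,0,-1],[0,0,0,0,0,0,-1]]'
python3 -m pendant '[[0,0,0,0,0,0,-1],[0,0,0.005,0,0,0,-1],[0,0,0.01,0,0,0,-1],[0,0,0.02,0,0,0,-1],[0,0,0.03,0,0,0,-1],[0,0,0.04,0,0,0,-1],[0,0,0.04,0,0,0,-1],[0,0,0.04,0,0,0,-1]]'
```

```text
clock: 4.8
eef_pos: [480.9, 322.9, 140.2]
tool_rot: [3.14, -0.0, 2.154]
force: [2.3, 1.3, 0.9]
width: 10.3
clock: 5.6
eef_pos: [480.4, 322.5, 180.4]
tool_rot: [3.141, 0.0, 2.154]
force: [-0.3, 0.5, -5.5]
width: 9.9
```

```bash
python3 -m pendant '[[0,-0.01,0.02,0,0,-0.04,-1],[0,-0.03,0.045,0,0,-0.12,-1],[0,-0.05,0.07,0,0,-0.22,-1],[0,-0.075,0.09,0,0,-0.34,-1],[0,-0.10,0.105,0,0,-0.46,-1],[0,-0.125,0.11,0,0,-0.58,-1],[0,-0.15,0.11,0,0,-0.7,-1],[0,-0.17,0.11,0,0,-0.81,-1]]'
python3 -m pendant '[[0,-0.015,0,0,0,-0.09,-1],[0,-0.03,0,0,0,-0.15,-1],[-0.001,-0.045,0,0,0,-0.19,-1],[-0.002,-0.065,0,0,0,-0.204,-1],[-0.003,-0.085,0,0,0,-0.204,-1],[-0.003,-0.103,0,0,0,-0.204,-1],[-0.003,-0.113,0,0,0,-0.204,-1],[-0.003,-0.115,0,0,0,-0.204,-1]]'
python3 -m pendant '[[0,0,0,0,0,0,-1],[0,0,0,0,0,0,-1],[0,0,0,0,0,0,-1],[0,0,0,0,0,0,-1]]'
python3 - <<'E'
from h import *
import cv2
s=ctrl.read_state();print(s["eef_pos"],s["tool_rot"],s["force"],s["width"])
a=np.deg2rad(-24.7);e=s["eef_pos"];z0=e[2]-141
o=[]
for n,(x,y,w,h) in dict(top=(260,70,120,150),side=(290,80,144,180)).items():
    im=ctrl.get_image(n);k=3.33
    if n=="side":k=2.777
    im=im[y:y+h,x:x+w];im=cv2.resize(im,(400,500),interpolation=cv2.INTER_CUBIC)
    def dr(p,M,col):
        q=(proj(n,place(p,M))-[x,y])*[400/w,500/h];cv2.polylines(im,[q.round().astype(int)],True,col,1)
    p=(e[0],e[1],a)
    dr(p,[[6,70,175+z0],[6,-70,175+z0],[-6,-70,175+z0],[-6,70,175+z0]],(0,0,255))
    dr(p,[[-50,75,60+z0],[-50,-75,60+z0],[50,-75,60+z0],[50,75,60+z0]],(255,0,255))
    dr(p,[[-6,45,120+z0],[-6,-45,120+z0],[-6,-45,75+z0],[-6,45,75+z0]],(255,0,255))
    dr((578,-7.5,a),[[-26,15,245],[90,15,245],[90,-15,245],[-26,-15,245],[-26,-15,257],[-26,15,257]],(255,255,0))
    o.append(im)
cv2.imwrite("pics/t3.png",np.hstack(o))
E
```

```text
clock: 6.4
eef_pos: [479.7, 150.4, 289.7]
tool_rot: [-3.141, 0.002, 1.338]
force: [0.2, -0.6, -5.1]
width: 10.5
clock: 7.2
eef_pos: [477.1, 36.0, 289.8]
tool_rot: [-3.141, 0.001, 1.138]
force: [0.1, 0.0, -6.9]
width: 10.2
clock: 7.6
eef_pos: [477.3, 38.3, 290.0]
tool_rot: [-3.142, -0.0, 1.141]
force: [0.6, -0.6, -5.4]
width: 10.4
[477.31599     38.28741087 289.95898032] [-3.14152021e+00 -3.30530633e-04  1.14107495e+00] [ 0.6162722  -0.57525041 -5.38681641] 10.389600014273913
```

View pics/t3.png

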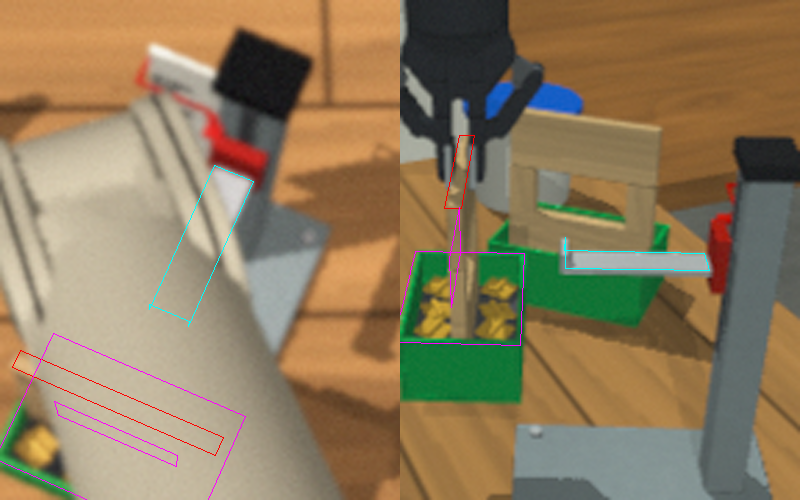

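The overlays fit in both views: the slot edge is at z ≈ 269 and the hook lies inside the slot band. Threading now.

```bash
python3 -m pendant '[[0.003,-0.0014,0,0,0,0,-1],[0.009,-0.0041,0,0,0,0,-1],[0.016,-0.0074,0,0,0,0,-1],[0.023,-0.0106,0,0,0,0,-1],[0.030,-0.0138,0,0,0,0,-1],[0.037,-0.017,0,0,0,0,-1],[0.044,-0.0202,0,0,0,0,-1],[0.051,-0.0235,0,0,0,0,-1]]'
python3 -m pendant '[[0.007,-0.0032,0,0,0,0,-1],[0.014,-0.0064,0,0,0,0,-1],[0.021,-0.0097,0,0,0,0,-1],[0.028,-0.0129,0,0,0,0,-1],[0.035,-0.0161,0,0,0,0,-1],[0.042,-0.0193,0,0,0,0,-1],[0.047,-0.0216,0,0,0,0,-1],[0.0495,-0.0228,0,0,0,0,-1]]'
python3 -m pendant '[[0,0,0,0,0,0,-1],[0,0,0,0,0,0,-1],[0,0,0,0,0,0,-1],[0,0,0,0,0,0,-1]]'
python3 - <<'E'
from h import *
import cv2
s=ctrl.read_state();print(s["eef_pos"],s["force"])
im=ctrl.get_image("side")[80:280,290:470];cv2.imwrite("pics/t4.png",cv2.resize(im,(540,600),interpolation=cv2.INTER_CUBIC))
E
```

```text
clock: 8.5
eef_pos: [528.9, 13.7, 289.9]
tool_rot: [-3.141, -0.0, 1.14]
force: [-0.2, -0.4, -5.3]
width: 10.2
clock: 9.3
eef_pos: [578.4, -9.1, 289.9]
tool_rot: [3.141, -0.0, 1.139]
force: [-0.2, -0.3, -5.3]
width: 10.2
clock: 9.7
eef_pos: [577.6, -8.6, 290.1]
tool_rot: [3.142, -0.0, 1.14]
force: [-0.0, -0.1, -5.4]
width: 10.1
[577.62985141  -8.59851537 290.06744063] [-0.03860012 -0.12509824 -5.44284654]
```

View pics/t4.png

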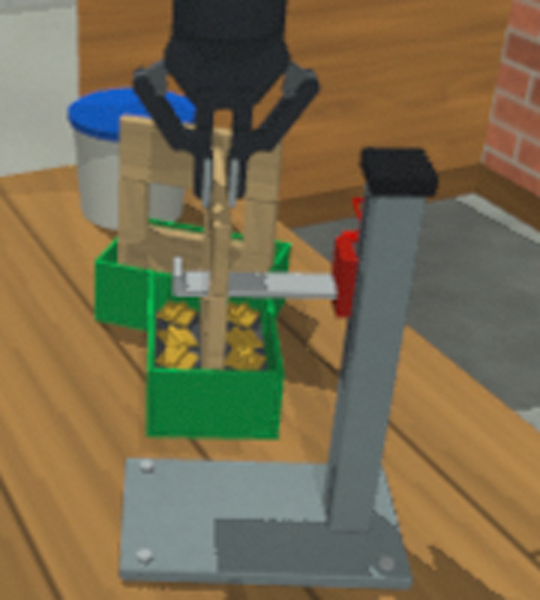

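The board stands over the seat with the tip clear on the robot's side. I'll lower gently toward contact.

```bash
python3 -m pendant '[[0,0,-0.002,0,0,0,-1],[0,0,-0.005,0,0,0,-1],[0,0,-0.008,0,0,0,-1],[0,0,-0.011,0,0,0,-1],[0,0,-0.014,0,0,0,-1],[0,0,-0.016,0,0,0,-1],[0,0,-0.018,0,0,0,-1],[0,0,-0.019,0,0,0,-1]]'
python3 -m pendant '[[0,0,-0.001,0,0,0,-1],[0,0,-0.002,0,0,0,-1],[0,0,-0.003,0,0,0,-1],[0,0,-0.004,0,0,0,-1],[0,0,-0.005,0,0,0,-1],[0,0,-0.006,0,0,0,-1],[0,0,-0.007,0,0,0,-1],[0,0,-0.008,0,0,0,-1]]'
python3 -m pendant '[[0,0,-0.001,0,0,0,-1],[0,0,-0.002,0,0,0,-1],[0,0,-0.003,0,0,0,-1],[0,0,-0.004,0,0,0,-1],[0,0,-0.005,0,0,0,-1],[0,0,-0.006,0,0,0,-1],[0,0,-0.007,0,0,0,-1],[0,0,-0.008,0,0,0,-1]]'
python3 -m pendant '[[0,0,-0.001,0,0,0,-1],[0,0,-0.002,0,0,0,-1],[0,0,-0.003,0,0,0,-1],[0,0,-0.004,0,0,0,-1],[0,0,-0.005,0,0,0,-1],[0,0,-0.006,0,0,0,-1],[0,0,-0.007,0,0,0,-1],[0,0,-0.008,0,0,0,-1]]'
```

```text
clock: 10.55
eef_pos: [577.7, -8.8, 270.7]
tool_rot: [-3.141, 0.0, 1.14]
force: [-0.1, -0.3, -5.3]
width: 10.3
clock: 11.35
eef_pos: [577.8, -8.8, 262.9]
tool_rot: [3.142, -0.0, 1.14]
force: [0.5, -0.1, -5.3]
width: 10.3
clock: 12.15
eef_pos: [577.8, -8.8, 254.9]
tool_rot: [3.141, -0.0, 1.14]
force: [-0.7, 0.5, -4.4]
width: 10.2
clock: 12.95
eef_pos: [577.8, -8.8, 246.9]
tool_rot: [3.142, -0.0, 1.14]
force: [-1.5, -0.0, -2.6]
width: 10.6
```

```bash
python3 -m pendant '[[0,0,-0.001,0,0,0,-1],[0,0,-0.002,0,0,0,-1],[0,0,-0.003,0,0,0,-1],[0,0,-0.004,0,0,0,-1],[0,0,-0.005,0,0,0,-1],[0,0,-0.006,0,0,0,-1],[0,0,-0.007,0,0,0,-1],[0,0,-0.008,0,0,0,-1]]'
python3 -m pendant '[[0,0,-0.001,0,0,0,-1],[0,0,-0.002,0,0,0,-1],[0,0,-0.003,0,0,0,-1],[0,0,-0.004,0,0,0,-1],[0,0,-0.004,0,0,0,-1],[0,0,-0.004,0,0,0,-1]]'
cat >> h.py <<'E'
def favg(k=12):
    f=[]
    for i in range(k): ctrl.get_image("top"); f.append(ctrl.read_state()["force"])
    f=np.array(f);s=ctrl.read_state();print(s["clock"],s["eef_pos"].round(1),"F",f.mean(0).round(2),"sd",f.std(0).round(2))
E
python3 -c "from h import *;favg()"
```

```text
clock: 13.75
eef_pos: [577.8, -8.8, 239.0]
tool_rot: [3.141, -0.0, 1.14]
force: [-1.5, -0.2, -1.6]
width: 10.5
clock: 14.35
eef_pos: [577.9, -8.8, 235.0]
tool_rot: [3.141, -0.0, 1.14]
force: [-0.7, -0.7, -0.6]
width: 10.1
14.95 [577.9  -8.8 235. ] F [-0.54 -0.07 -1.01] sd [0.41 0.43 0.46]
```

```bash
python3 -m pendant '[[0,0,-0.001,0,0,0,-1],[0,0,-0.002,0,0,0,-1],[0,0,-0.003,0,0,0,-1],[0,0,-0.004,0,0,0,-1],[0,0,-0.005,0,0,0,-1],[0,0,-0.005,0,0,0,-1]]'
python3 -c "from h import *;favg(16)"
```

```text
clock: 15.55
eef_pos: [577.9, -8.8, 229.9]
tool_rot: [3.141, -0.0, 1.14]
force: [-0.6, -1.1, -0.8]
width: 10.2
16.35 [577.9  -8.8 230. ] F [-0.42 -0.48 -0.26] sd [0.44 0.63 0.46]
```

```bash
python3 -m pendant '[[0,0,-0.0005,0,0,0,-1],[0,0,-0.001,0,0,0,-1],[0,0,-0.0015,0,0,0,-1],[0,0,-0.0015,0,0,0,-1]]'
python3 - <<'E'
from h import *
import cv2
favg(16)
im=ctrl.get_image("side")[80:280,290:470];cv2.imwrite("pics/t5.png",cv2.resize(im,(540,600),interpolation=cv2.INTER_CUBIC))
E
```

```text
clock: 16.75
eef_pos: [577.9, -8.8, 228.4]
tool_rot: [3.142, -0.0, 1.14]
force: [-0.1, -1.2, -0.3]
width: 10.5
17.55 [577.8  -8.8 228.5] F [-0.17 -0.6   0.21] sd [0.4  0.56 0.42]
```

View pics/t5.png

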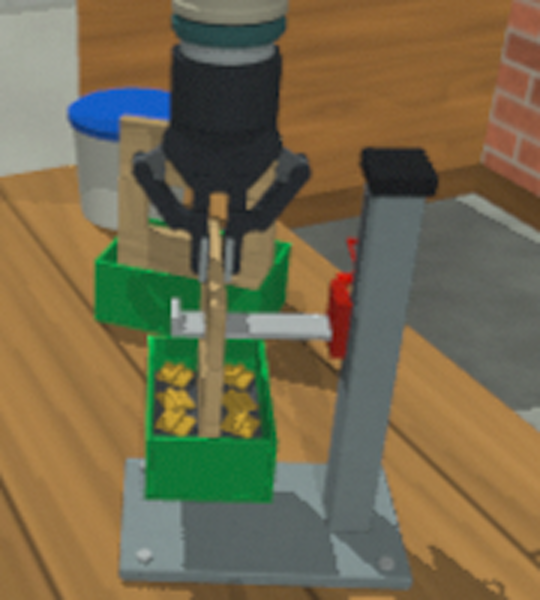

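The hook has sunk about 37 mm, the carrier is upright and the wrist load is ~0. I'll ease the fingers open.

```bash
python3 -m pendant '[[0,0,0,0,0,0,-0.76],[0,0,0,0,0,0,-0.74],[0,0,0,0,0,0,-0.72],[0,0,0,0,0,0,-0.70],[0,0,0,0,0,0,-0.66],[0,0,0,0,0,0,-0.6],[0,0,0,0,0,0,-0.55],[0,0,0,0,0,0,-0.5]]'
python3 - <<'E'
from h import *
import cv2
favg(8)
o=[]
for i in range(8):
    o.append(ctrl.get_image("side")[130:260,330:420]) if i in(0,2,4,7) else ctrl.get_image("top")
cv2.imwrite("pics/t6.png",cv2.resize(np.hstack(o),(800,289),interpolation=cv2.INTER_CUBIC))
E
```

```text
clock: 18.4
eef_pos: [577.8, -8.7, 228.4]
tool_rot: [-3.142, -0.0, 1.14]
force: [0.5, -0.2, 0.8]
width: 21.1
18.8 [577.8  -8.8 228.5] F [ 0.09 -0.16  0.28] sd [0.52 0.69 0.33]
```

View pics/t6.png

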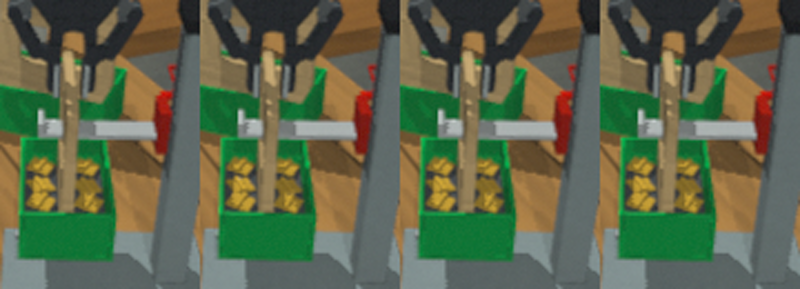

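The carrier hangs steady and free of the fingers. I'll open further and withdraw straight up.

```bash
python3 -m pendant '[[0,0,0,0,0,0,-0.35],[0,0,0,0,0,0,-0.2],[0,0,0,0,0,0,0],[0,0,0,0,0,0,0],[0,0,0.005,0,0,0,0],[0,0,0.015,0,0,0,0],[0,0,0.03,0,0,0,0],[0,0,0.045,0,0,0,0]]'
python3 -m pendant '[[0,0,0.02,0,0,0,0],[0,0,0.05,0,0,0,0],[0,0,0.08,0,0,0,0],[0,0,0.11,0,0,0,0],[0,0,0.13,0,0,0,0],[-0.01,0.005,0.14,0,0,0,0],[-0.03,0.014,0.14,0,0,0,0],[-0.05,0.023,0.14,0,0,0,0]]'
python3 -m pendant '[[0,0,0,0,0,0,0],[0,0,0,0,0,0,0],[0,0,0,0,0,0,0],[0,0,0,0,0,0,0],[0,0,0,0,0,0,0],[0,0,0,0,0,0,0],[0,0,0,0,0,0,0],[0,0,0,0,0,0,0]]'
python3 - <<'E'
from h import *
import cv2
a=ctrl.get_image("side");favg(8);b=ctrl.get_image("side")
print("change",cv2.absdiff(a,b)[130:260,330:420].mean())
cv2.imwrite("pics/t7.png",cv2.resize(b[60:,260:480],(388,600),interpolation=cv2.INTER_CUBIC))
E
```

```text
clock: 20.0
eef_pos: [578.0, -8.7, 274.7]
tool_rot: [3.141, -0.0, 1.14]
force: [0.4, -0.6, 0.4]
width: 42.9
clock: 20.8
eef_pos: [526.3, 14.9, 413.5]
tool_rot: [-3.141, -0.0, 1.14]
force: [-0.7, 0.8, 0.4]
width: 42.6
clock: 21.6
eef_pos: [527.9, 14.2, 413.4]
tool_rot: [-3.141, -0.0, 1.14]
force: [0.5, -0.9, 0.0]
width: 42.8
22.05 [527.8  14.2 413.5] F [0.16 0.3  0.01] sd [0.49 0.36 0.49]
change 1.2423361823361823
```

View pics/t7.png

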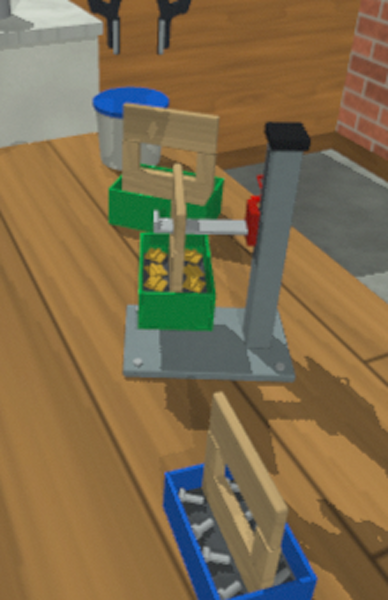

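The carrier hangs upright and still on the hook, the gripper is well clear, and the blue carrier stands where it was. I'm handing it in.

```bash
python3 -c "
from cell import ctrl
print(ctrl.finish_job())"
```

```text
the job is handed in; nothing more can be done
None
```

The green carrier of hinges (the smallest of the three green ones) is hanging upright on the scale hook. I gripped it by its plywood handle, threaded the slot over the hook and lowered it at about 10 mm/s. I slowed to about 5 mm/s near the end, until the wrist load read zero within noise (+0.2 N, spread about 0.4 N). I then eased the fingers open and withdrew upward. I handed it in at about 22 s, well inside the 64 s limit.

- **Pointer and carrier:** the hook sank about 37 mm, within the expected 29–52 mm. Pictures just after release and after withdrawal showed no visible movement beyond image noise. I did not read the pointer itself at high resolution.
- **Clearances:** the gripper was clear of everything, about 170 mm above the hook tip. The blue carrier was not touched.
- **Disagreements:** I saw none beyond a 2 mm correction to the green carrier's position, made from the wrist camera before gripping.

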